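Set the rim brake of a glass-workshop turntable

TASK

Take the square-handled key from its wooden stand and, working through the slot of the turntable's brake box, turn the star wheel a tooth at a time in the tightening direction (tops of the teeth to the left as seen from the robot) until the brake block is felt to be snug against the rim, then back it off by one tooth. Put the key back fully home in its stand. Do not force it, do not touch the brake with the fingers, and leave the bottle on the turntable standing where it is.

Things in the scene. Friction and masses are not known exactly. Their poses are not given: they have to be found in the camera images.
- brake: Grey foot bolted to the bench, carrying the brake box and the stiffly turning aluminium turntable (210 mm across, top 60 mm above the bench, axis 160 mm along +x). Origin on the bench under the middle of the slot, z up. Box 44 mm along x, 90 mm along y, 86 mm high. Between box and rim a round rubber-faced brake block on a screw; its gap closes 1.5 mm per tooth.
- slot (a point): Middle of the access slot, in the top face of the brake box. Slot 34 mm long along y, 12 mm wide along x, cover 4 mm thick; axes as the brake's. Star wheel teeth pass 6 mm below this point. A blade 13 to 15 mm below this point, between two teeth, pushes the wheel; the slot allows little more than one tooth a stroke, then lift out and enter the next gap.
- star_axis (a point): Centre of the steel star wheel inside the box, 36 mm below the slot's middle; the wheel's axis lies along x. Wheel 10 mm thick, 10 square-ended teeth each 4 mm thick, tip radius 30 mm, hub radius 18 mm. Only the teeth under the slot can be seen and reached.
- star_wheel (a joint): Turn of the star wheel, rad; grows as the brake tightens (tooth tops move to +y of the slot). Teeth are 0.628 apart, but how they stand at a given value differs each time: find the gaps by touch or sight. Stays where left; takes 2 to 3 N at the teeth. The snug point lies 1 to 4 teeth from the start and must be felt: solid, well past 8 N, before the blade meets the slot's end.
- key_grip (a point): Centre of the upright light-wood handle of the key, a loose 80 g tool: 26 mm along x, 18 mm along y (grasp this), 44 mm high. Its flat underside is 22 mm below this point; from there a steel blade, 8 mm along x and 5 mm along y, reaches 36 mm down. Same when turned half a turn. It starts home in its stand.
- stand_mouth (a point): Middle of the top of the key's stand, a fixed wooden block 60 x 60 x 45 mm high with a blind hole 42 mm deep, 14 mm along x, 11 mm along y. Home, the handle's underside rests on the block: key_grip 22 mm above this point. A twin block holding a round black glass-cutter pen is not part of the job.
- bottle: Amber bottle, 72 mm across, 190 mm high, standing on the turntable. Origin at the middle of its underside.
Mind the look-alikes: they are no part of the job. What is shaped like the bottle but blue is not meant.

How it is judged:
By the outcome, as a careful person would: the job done as asked, in the order asked, and still so for the second after the job is handed in, with the robot touching nothing.
It also fails if it takes over 69 s, if anything falls off the work surface, if the arm or the gripper's body presses on something with over 40 N, if the wrist force passes 120 N, or if a joint passes its speed limit or range.

ROBOT

A 6-joint arm with a two-finger parallel gripper is mounted at the origin on the work surface. World frame = base frame: x ahead of the robot, y to its left, z up, the work surface at z = 0. Lengths are in mm, angles in rad, forces in N, time in s.
With the tool pointing down it reaches from about 350 to 775 mm from the base axis. Payload 7.3 kg.
Tool frame: the origin (TCP) lies at the very end of the fingers, on their centre line; the grasp point (between the pads) lies 19 mm behind it (bot.grip_point_offset is the distance from the TCP to the grasp point, in mm); z points along the fingers, y is the line along which they close (so a half turn about z gives the same grasp; the last joint's range is limited). The gripper opens to 92 mm and grips with 3 to 60 N. Pads are 19 mm wide; open, the fingers measure 130 mm over their backs; the gripper's body (75 mm by 190 mm) begins 47 mm behind the grasp point.
Start: joints at [1.062, 0.342, 1.524, -0, 1.275, -0.146], TCP at [186.307, 490.853, 202.341] pointing down, gripper open.
Joint ranges: [-2.53, 2.53], [-0.77, 2.02], [0.04, 2.7], [-1, 4.14], [0.28, 2.66], [-3.11, 3.11]. Speed limits (rad/s): [2.57, 2.57, 3.14, 3.14, 3.14, 3.14].

INTERFACE

Orientations are given as [roll, pitch, yaw] about the fixed x, y, z axes, in that order (R = Rz(yaw) Ry(pitch) Rx(roll)).
In Python, from plant import bot gives the robot as it stands. The module is installed in compiled form; this text tells all that it offers.
- The arm moves only by the shell command python3 -m jog 'ROWS' [OPENING]. ROWS is JSON, a list of rows, each a list of 6 numbers: the shift along the tool's x, y, z in mm, then the turn, a rotation vector about the tool's x, y, z in rad. In form: [[dx, dy, dz, rx, ry, rz], ...]. A call has 1 to 12 rows; each row shifts and turns the commanded pose from where the row before left it, along the tool's axes as they then stand; what a row does not reach is not made up. A row lasts 1/10 s, in which the tool goes at most 50 mm and 8.59 degrees, less where a joint would pass 70% of its speed; a pose out of reach is approached as far as the arm can. A call with a gripper value outside its range is refused whole. OPENING is the opening in per cent of the stroke, from 0 (shut) to 100 (fully open), set as the call begins (- or left out, the last holds). The fingers move at their own pace and stop on an object; the grip force is fixed at half the most. Time passes only in rows, so rows that do not move let the fingers close. It gives the time, the measured TCP pose, the force, the opening and the grip force at its end, in the units of the state.
- bot.get_obs(): the state, without advancing time (a new reading comes with each control period).
- bot.capture(name): name is "side" or "top" or "wrist"; returns the picture (420x560x3 uint8, red, green, blue); there is no depth.
- bot.camera_model(name): a dict with "fx", "fy", "cx", "cy" (pixels), "position" and "orientation" of the camera in the world; the wrist camera has in their place "T_tool_cam" (4x4, takes a point from camera to tool coordinates, whose origin is the TCP and whose axes are the flange's). Camera axes: x right, y down, z forward; pixel columns grow to the right and rows downward; lengths in mm; the calibration is good to about 2 mm. A picture is of the moment at which its call begins: read the wrist's pose just before it. camera_model takes no time and is no camera call.
- bot.close_job(): hands the job in; it is judged then, once.
Trained networks look in the newest picture that a camera, given by its name, has taken for a name from the list of things; names that differ only in an ending like _2 or _b are one class to them, and where a whole thing is asked for, a point or a joint stands for the part that bears it (a point fixed in the world has none). Each returns a list of dicts, best first, with "p" (0 to 1); they miss things now and then, are a little off and sometimes report something else, mostly with a low value. They report only what shows in the picture. A call takes as long as a camera call. They do not tell look-alikes from the thing itself.
- bot.outline_of(target, camera): "mask" (420x560 bool, what is visible of it) and "pixel" ([column, row] in pixels, amid what is visible of it).
The state is a dict: "time": time; "joint_positions": joint angles; "dq": joint speeds; "tau": joint torques, N m; "tool_pos": TCP position; "tcp_rot": TCP orientation; "contact_force": force on the tool from outside, world axes, zero at the start; "moment": the same for the moment, N m; "grip_width": finger opening in mm; "finger_force": force on a finger pad.
Only numpy, scipy, OpenCV 4.12 (cv2) and the standard library are available. Lean on these libraries where they do the work, as an engineer would, in place of code of your own. Each camera call takes 0.05 s, during which the arm holds its last target. There are 200 camera calls.

## Working session

There is one attempt and no reset: what is moved stays moved. The work goes in short steps, Python scripts to look and compute and a shell command to move; the robot and the scene stay as the last step left them, time stands still between calls to the robot, and variables do not carry over. Pictures are saved under pics/ and viewed, at most 10 in all, crops included, and the job is handed in when it is done.

```bash
mkdir -p pics; python3 - <<'E'
from plant import bot
import cv2,numpy as np
for n in("side","top"):
    im=bot.capture(n); cv2.imwrite(f"pics/{n}0.png",im[:,:,::-1])
    m=bot.camera_model(n); print(n,{k:np.round(v,3).tolist() for k,v in m.items()})
    for t in("brake","key_grip","bottle","stand_mouth","slot"):
        try: print(t,[(round(d["p"],2),np.round(d["pixel"]).tolist(),int(d["mask"].sum())) for d in bot.outline_of(t,n)])
        except Exception as e: print(t,e)
o=bot.get_obs(); print(o["time"],o["tool_pos"],o["tcp_rot"]); print(bot.camera_model("wrist"),bot.grip_point_offset)
E
```

```text
side {'fx': 482.592, 'fy': 482.592, 'cx': 279.42, 'cy': 207.152, 'position': [177.771, -627.376, 574.435], 'orientation': [-2.16, 0.005, -0.506]}
brake [(0.59, [295.0, 197.0], 5036)]
key_grip []
bottle [(0.91, [179.0, 201.0], 3014), (0.86, [245.0, 240.0], 3730), (0.73, [326.0, 143.0], 2782), (0.69, [426.0, 262.0], 4254), (0.58, [396.0, 210.0], 3160)]
stand_mouth [(0.89, [211.0, 178.0], 626)]
slot []
top {'fx': 408.048, 'fy': 408.048, 'cx': 283.307, 'cy': 214.208, 'position': [407.699, 3.133, 746.892], 'orientation': [-2.93, 0.003, -1.592]}
brake [(0.9, [228.0, 183.0], 10393)]
key_grip [(0.61, [114.0, 250.0], 355)]
bottle [(0.92, [222.0, 128.0], 3004), (0.9, [198.0, 315.0], 2214), (0.86, [316.0, 284.0], 1819), (0.84, [405.0, 141.0], 2726), (0.79, [334.0, 120.0], 2469)]
stand_mouth [(0.69, [130.0, 256.0], 1150)]
slot [(0.97, [229.0, 185.0], 10369)]
0.6 [186.30447029 490.83488781 202.32390782] [3.14155713e+00 3.58284293e-05 2.77881337e+00]
{'fx': 299.28743133256927, 'fy': 299.28743133256927, 'cx': 278.9637905739466, 'cy': 209.76439669477838, 'T_tool_cam': array([[ 5.42209639e-04, -9.63275721e-01, -2.68513671e-01,
         7.26368470e+01],
       [ 9.99999642e-01,  3.48041946e-04,  7.70720862e-04,
        -1.16962233e+00],
       [-6.48962673e-04, -2.68513993e-01,  9.63275565e-01,
        -1.81454815e+02],
       [ 0.00000000e+00,  0.00000000e+00,  0.00000000e+00,
         1.00000000e+00]])} 18.8
```

View pics/top0.png

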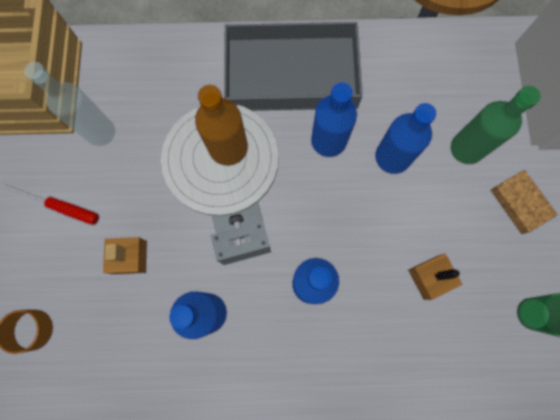

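View pics/side0.png

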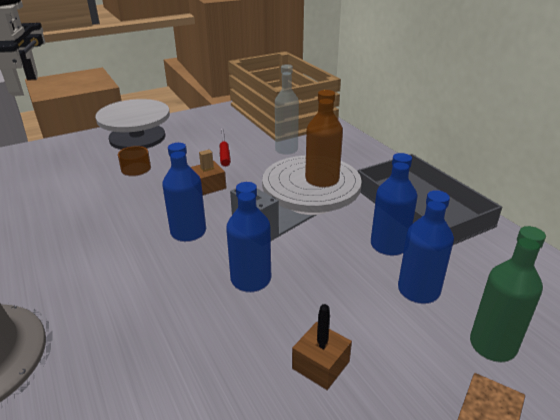

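Top view: the key in its stand is at (124,255). The stand with a black pen at (436,276) is the twin. The turntable is at (220,158) with the amber bottle on it at (222,128). The blue bottles at (198,315) and (316,284) flank the brake box at (240,235), and the blue ones at (333,120) and (405,141) and the green ones are irrelevant.
I choose the key at (124,255), because it has the light-wood square handle. Next I check it in a crop.

```bash
cat > h.py <<'E'
from plant import bot
import numpy as np,cv2
from scipy.spatial.transform import Rotation as R
def cam(n):
    m=bot.camera_model(n); 
    if n=="wrist":
        o=bot.get_obs(); T=np.eye(4);T[:3,:3]=R.from_euler("xyz",o["tcp_rot"]).as_matrix();T[:3,3]=o["tool_pos"]
        T=T@m["T_tool_cam"]; return m,T[:3,:3],T[:3,3]
    return m,R.from_euler("xyz",m["orientation"]).as_matrix(),np.array(m["position"])
def ray(c,px,z):
    m,A,p=c; d=A@np.array([(px[0]-m["cx"])/m["fx"],(px[1]-m["cy"])/m["fy"],1]); return p+d*(z-p[2])/d[2]
def proj(c,P):
    m,A,p=c; q=A.T@(np.array(P)-p); return np.array([m["fx"]*q[0]/q[2]+m["cx"],m["fy"]*q[1]/q[2]+m["cy"]])
E
python3 - <<'E'
from h import *
c=cam("top"); im=cv2.imread("pics/top0.png")
a=cv2.resize(im[225:285,90:160],None,fx=5,fy=5,interpolation=3);b=cv2.resize(im[195:265,205:275],None,fx=5,fy=5,interpolation=3)
o=np.zeros((350,710,3),np.uint8);o[:300,:350]=a;o[:350,355:705]=b;cv2.imwrite("pics/crop1.png",o)
for n,p,z in(("key",(111,252),89),("stand",(124,250),45),("slot",(240,238),86),("table",(220,158),60),("bottle",(232,155),60),("blue1",(205,320),30),("blue2",(316,288),30),("blue3",(330,148),20)): print(n,ray(c,p,z).round())
s=cam("side")
for n,p,z in(("blue1",(186,232),0),("blue2",(250,280),0),("bottle",(322,178),60)): print(n,ray(s,p,z).round())
E
```

```text
key [493. 283.  89.]
stand [502. 279.  45.]
slot [512.  74.  86.]
table [660. 112.  60.]
bottle [665.  91.  60.]
blue1 [381. 139.  30.]
blue2 [430. -52.  30.]
blue3 [690. -89.  20.]
blue1 [386. 139.   0.]
blue2 [436. -50.   0.]
bottle [680.  99.  60.]
```

View pics/crop1.png

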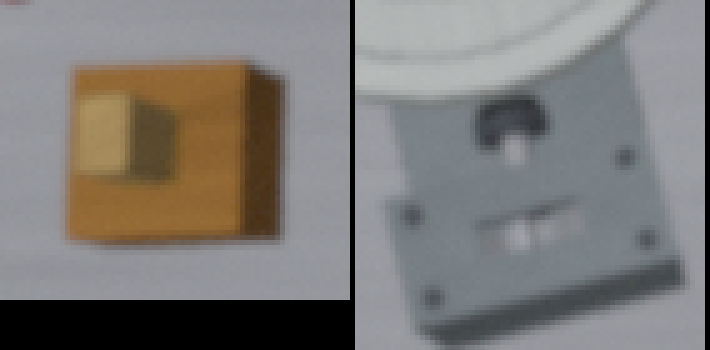

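The crop confirms the light-wood square handle in its stand, with the stand's yaw about 0. The brake box shows the slot at about (238,240), with a bright tooth visible in it. Moving over the key.

```bash
python3 -m jog '[[-40,-9.5,0,0,0,0],[-40,-9.5,0,0,0,0],[-40,-9.5,0,0,0,0],[-40,-9.5,0,0,0,0],[-40,-9.5,0,0,0,0],[-40,-9.5,0,0,0,0],[-40,-9.5,0,0,0,0],[-40,-9.5,0,0,0,0],[-40,-9.5,0,0,0,0],[0,0,0,0,0,-0.121],[0,0,0,0,0,-0.121],[0,0,0,0,0,-0.121]]' 50
python3 - <<'E'
from h import *
import time
o=bot.get_obs();print(o["time"],o["tool_pos"],o["tcp_rot"],o["contact_force"])
c=cam("wrist");im=bot.capture("wrist");cv2.imwrite("pics/w1.png",im[:,:,::-1])
import pickle;pickle.dump(c,open("w1.pkl","wb"))
E
```

```text
time: 1.8
tool_pos: [492.9, 282.7, 202.1]
tcp_rot: [3.142, -0.0, -3.137]
contact_force: [0.1, -0.6, -0.5]
grip_width: 45.4
finger_force: 0.0
1.8 [492.86102249 282.68732497 202.11901265] [ 3.14158689e+00 -3.28504129e-04 -3.13741713e+00] [ 0.12802507 -0.64942069 -0.4617937 ]
```

View pics/w1.png

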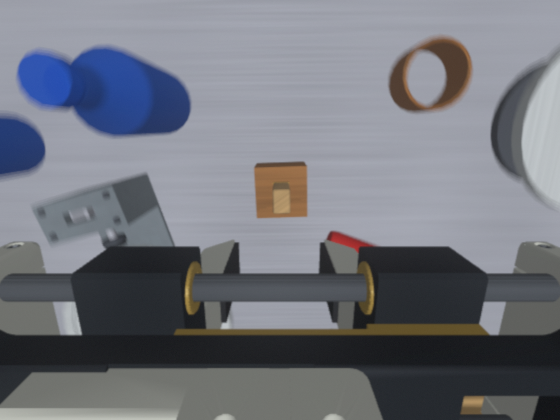

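The wrist view shows the stand's top at (256–308,162–218), the handle's top at about (282,201), and the brake box with its slot at about (80,216).

```bash
python3 - <<'E'
from h import *
import pickle;c=pickle.load(open("w1.pkl","rb"));im=cv2.imread("pics/w1.png")
hsv=cv2.cvtColor(im,cv2.COLOR_BGR2HSV);print("stand/handle hsv",hsv[175,280],hsv[201,282],hsv[187,282])
P=[ray(c,p,45) for p in((256,164),(305,162),(308,216),(257,218))]
print(np.round(P,1),np.mean(P,0))
m=((hsv[...,0]>5)&(hsv[...,0]<22)&(hsv[...,1]>120)).astype(np.uint8); m[:,:240]=0;m[:,320:]=0;m[:150]=0;m[225:]=0
cn=max(cv2.findContours(m,0,2)[0],key=cv2.contourArea);print("rect",cv2.minAreaRect(cn))
bx=cv2.boxPoints(cv2.minAreaRect(cn));Q=np.array([ray(c,p,45) for p in bx]);print(Q.round(1),Q.mean(0))
g=(im[...,2]>170)&(hsv[...,0]>8)&(hsv[...,0]<28)&(hsv[...,1]>60);g=g.astype(np.uint8);g[:180]=0;g[216:]=0;g[:,:265]=0;g[:,300:]=0
ys,xs=np.where(g);
if len(xs):print("handle",xs.min(),xs.max(),ys.min(),ys.max(),len(xs),ray(c,((xs.min()+xs.max()+1)/2,(ys.min()+ys.max()+1)/2),89))
cv2.imwrite("pics/z1.png",cv2.resize(np.hstack([im[150:230,240:320],im[170:250,30:180]]),None,fx=3.4,fy=3.4,interpolation=2))
E
```

```text
stand/handle hsv [ 14 133 148] [ 17 102 178] [ 17  88 107]
[[460.9 256.   45. ]
 [458.4 311.1  45. ]
 [521.7 316.4  45. ]
 [524.5 256.2  45. ]] [491.35781472 284.92354267  45.        ]
rect ((280.8818054199219, 191.0447235107422), (49.800174713134766, 50.11992263793945), 87.70938873291016)
[[464.4 254.6  45. ]
 [461.9 311.1  45. ]
 [520.4 315.1  45. ]
 [523.2 256.   45. ]] [492.47389176 284.21494366  45.        ]
handle 275 288 191 212 264 [493.79346801 285.04367473  89.        ]
```

View pics/z1.png

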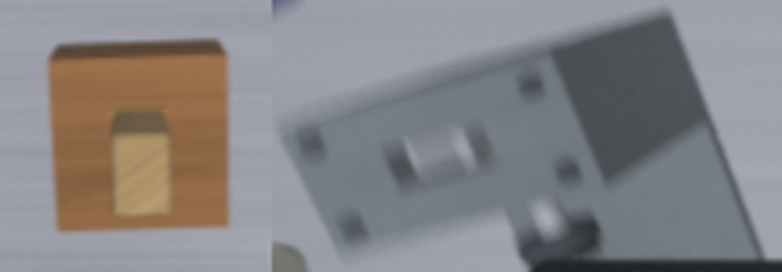

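The zoom shows the stand square and slightly yawed (about 0.045), with the handle in the middle. The slot shows one wide bright tooth about mid-slot. I go down on the key.

```bash
python3 -m jog '[[0,1.8,30,0,0,-0.04],[0,0,40,0,0,0],[0,0,35,0,0,0],[0,0,25,0,0,0],[0,0,15,0,0,0],[0,0,8,0,0,0],[0,0,0,0,0,0]]'; python3 -m jog '[[0,0,0,0,0,0],[0,0,0,0,0,0],[0,0,0,0,0,0],[0,0,0,0,0,0]]' 0
```

```text
time: 2.55
tool_pos: [492.0, 284.8, 48.5]
tcp_rot: [-3.141, -0.002, -3.103]
contact_force: [-0.3, 0.2, -0.5]
grip_width: 46.0
finger_force: 0.0
time: 2.95
tool_pos: [492.8, 285.1, 50.0]
tcp_rot: [3.141, 0.001, -3.102]
contact_force: [-0.1, -0.1, -0.1]
grip_width: 18.5
finger_force: 0.3
```

```bash
python3 -m jog '[[0,0,0,0,0,0],[0,0,-10,0,0,0],[0,0,-20,0,0,0],[0,0,-30,0,0,0],[0,0,-35,0,0,0],[0,0,-25,0,0,0],[0,0,0,0,0,0]]'
python3 - <<'E'
from h import *
import pickle;c=pickle.load(open("w1.pkl","rb"))
f=lambda x,y:ray(c,((x-272)/3.4+30,y/3.4+170),86)
for p in((440,150),(388,163),(492,137),(312,145),(531,85),(352,226),(568,171)):print(p,f(*p).round(1))
E
```

```text
time: 3.65
tool_pos: [494.5, 285.8, 173.8]
tcp_rot: [3.139, 0.007, -3.101]
contact_force: [0.4, 0.0, -0.9]
grip_width: 17.3
finger_force: 29.9
(440, 150) [508.4  75.3  86. ]
(388, 163) [512.6  58.7  86. ]
(492, 137) [504.2  91.8  86. ]
(312, 145) [507.   36.7  86. ]
(531, 85) [488.  106.1  86. ]
(352, 226) [533.2  43.7  86. ]
(568, 171) [515.  113.4  86. ]
```

```bash
python3 -m jog '[[-5,-34,0,0,0,0],[-5,-34,0,0,0,0],[-5,-34,0,0,0,0],[-5,-34,0,0,0,0],[-5,-34,0,0,0,0],[-6,-36,0,0,0,-0.07],[0,0,0,0,0,-0.07],[0,0,0,0,0,-0.07],[0,0,0,0,0,0],[0,0,0,0,0,0],[0,0,0,0,0,0]]'
python3 - <<'E'
from h import *
o=bot.get_obs();print(o["time"],o["tool_pos"],o["tcp_rot"])
c=cam("wrist");im=bot.capture("wrist")[:,:,::-1];cv2.imwrite("pics/w2.png",im)
import pickle;pickle.dump(c,open("w2.pkl","wb"))
s=proj(c,(510,75,86));print(s);x,y=s.astype(int)
x0,y0=max(0,x-90),max(0,y-70);print(x0,y0)
cv2.imwrite("pics/z2.png",cv2.resize(im[y0:y0+140,x0:x0+180],None,fx=4.2,fy=4.2,interpolation=2))
E
```

```text
time: 4.75
tool_pos: [531.5, 80.6, 169.0]
tcp_rot: [3.141, -0.001, -2.892]
contact_force: [-0.9, -0.8, -0.6]
grip_width: 18.0
finger_force: 29.9
4.75 [531.49259402  80.62347292 168.96079823] [ 3.14136048e+00 -6.44539762e-04 -2.89225792e+00]
[279.41803621 185.34371298]
189 115
```

View pics/z2.png

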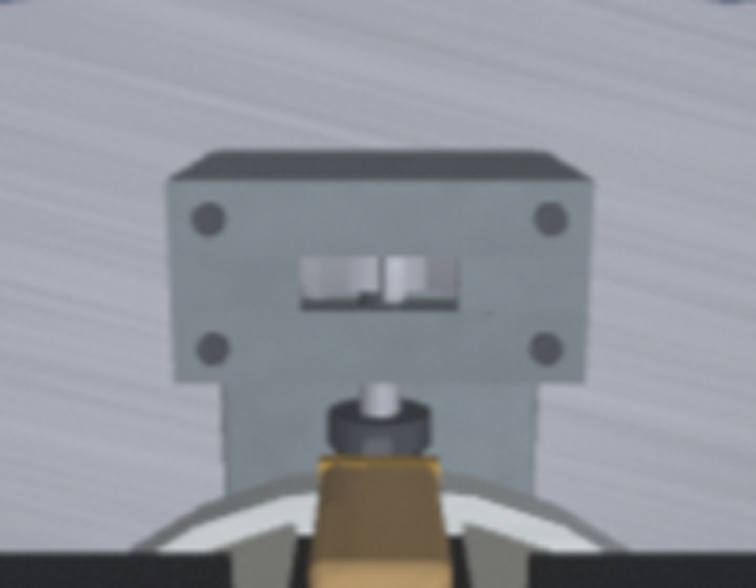

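The view shows the slot square to the image, at crop (300–459, 255–309), with a tooth top at x≈385–410 (about +4 mm toward +y). The key handle's front lower edge is at (380,460) and its top edge is at about 562.

```bash
python3 - <<'E'
from h import *
import pickle;c=pickle.load(open("w2.pkl","rb"))
o=[bot.get_obs()["tool_pos"]]
for _ in range(3): bot.capture("wrist");o.append(bot.get_obs()["tool_pos"])
print(np.round(o,2),bot.get_obs()["contact_force"].round(2) if hasattr(bot.get_obs()["contact_force"],'round') else bot.get_obs()["contact_force"])
f=lambda x,y:(189+x/4.2-.4,115+y/4.2-.4)
yw=-2.8923;tx=np.array([np.cos(yw),np.sin(yw),0]);ty=np.array([np.sin(yw),-np.cos(yw),0])
T=np.array([531.5,80.6,169]) 
def tool(p): d=p-T; return (d@tx).round(2),(d@ty).round(2)
for n,p,z in(("slotC",(379.5,282),86),("slotL",(300,282),86),("slotR",(459,282),86),("s1",(208,219),86),("s2",(551,219),86),("s3",(213,349),86),("s4",(546,349),86),("toothL",(385,270),80),("toothR",(410,270),80)):
    q=ray(c,f(*p),z);print(n,q.round(1),tool(q))
# handle front edges: expect tool x=13+off at underside z=T-5, top z=T+39
for n,p,z in(("under",(380,459),169-5),("top",(380,562),169+39),("uL",(318,459),164),("uR",(440,459),164)):
    q=ray(c,f(*p),z);print(n,tool(q))
E
```

```text
[[531.57  80.63 169.08]
 [531.64  80.65 169.17]
 [531.7   80.63 169.25]
 [531.73  80.58 169.29]] [-0.32 -0.39 -0.54]
slotC [506.9  73.8  86. ] (np.float64(25.48), np.float64(-0.54))
slotL [511.1  57.4  86. ] (np.float64(25.48), np.float64(-17.46))
slotR [502.8  90.2  86. ] (np.float64(25.49), np.float64(16.39))
s1 [502.9  35.6  86. ] (np.float64(38.85), np.float64(-36.55))
s2 [485.1 105.4  86. ] (np.float64(38.88), np.float64(35.47))
s3 [530.   42.6  86. ] (np.float64(10.83), np.float64(-36.48))
s4 [512.2 112.3  86. ] (np.float64(10.85), np.float64(35.44))
toothL [505.1  74.6  80. ] (np.float64(27.04), np.float64(0.66))
toothR [503.8  79.8  80. ] (np.float64(27.04), np.float64(6.09))
under (np.float64(11.61), np.float64(-0.55))
top (np.float64(12.91), np.float64(-0.62))
uL (np.float64(11.6), np.float64(-10.22))
uR (np.float64(11.61), np.float64(8.81))
```

```bash
cat > chk.py <<'E'
# prints pose/force in brake axes; exit 1 if lateral or vertical force beyond limit
import sys,numpy as np
from plant import bot
o=bot.get_obs();F=np.array(o["contact_force"])-[-.3,-.4,-.6];p=np.array(o["tool_pos"]);a=.2493
ux=np.array([np.cos(a),np.sin(a)]);uy=np.array([-ux[1],ux[0]])
d=p[:2]-[506.9,73.8]
print("t%.2f x%.2f y%.2f z%.2f  Fx%.1f Fy%.1f Fz%.1f gw%.2f"%(o["time"],d@ux,d@uy,p[2],F[:2]@ux,F[:2]@uy,F[2],o["grip_width"]))
sys.exit(int(max(abs(F[:2]@uy),abs(F[2]),abs(F[:2]@ux))>float(sys.argv[1])))
E
python3 -m jog '[[13,-2.1,10,0,0,0],[13,-2.1,16,0,0,0],[0,0,8,0,0,0],[0,0,0,0,0,0],[0,0,0,0,0,0],[0,0,0,0,0,0]]' >/dev/null; python3 chk.py 4 && python3 -m jog '[[0,0,4,0,0,0],[0,0,4,0,0,0],[0,0,0,0,0,0]]' >/dev/null && python3 chk.py 4 && python3 -m jog '[[0,0,4,0,0,0],[0,0,3,0,0,0],[0,0,0,0,0,0]]' >/dev/null && python3 chk.py 4 && python3 -m jog '[[0,0,4,0,0,0],[0,0,4,0,0,0],[0,0,0,0,0,0]]' >/dev/null && python3 chk.py 4
```

```text
t5.55 x0.74 y-4.05 z135.96  Fx1.1 Fy-0.0 Fz-0.3 gw17.54
t5.85 x-0.58 y-3.87 z126.69  Fx-0.0 Fy-0.3 Fz-0.6 gw17.31
t6.15 x-0.61 y-3.91 z119.77  Fx0.1 Fy0.5 Fz-0.5 gw17.49
t6.45 x-0.69 y-3.88 z111.64  Fx0.8 Fy0.4 Fz-0.7 gw17.84
```

```bash
J="python3 -m jog"; p(){ python3 chk.py 6.5; }
python3 -m jog '[[0,1,0,0,0,0],[0,1,0,0,0,0]]' >/dev/null; p && python3 -m jog '[[0,1,0,0,0,0],[0,1,0,0,0,0]]' >/dev/null; p && python3 -m jog '[[0,1,0,0,0,0],[0,1,0,0,0,0]]' >/dev/null; p && python3 -m jog '[[0,1,0,0,0,0],[0,1,0,0,0,0]]' >/dev/null; p && python3 -m jog '[[0,1,0,0,0,0],[0,1,0,0,0,0]]' >/dev/null; p && python3 -m jog '[[0,1,0,0,0,0],[0,1,0,0,0,0]]' >/dev/null; p && python3 -m jog '[[0,1,0,0,0,0],[0,1,0,0,0,0]]' >/dev/null; p
```

```text
t6.65 x-0.17 y-1.93 z112.42  Fx0.7 Fy0.6 Fz-0.3 gw18.05
t6.85 x-0.08 y-0.32 z112.50  Fx0.7 Fy-1.9 Fz-0.8 gw17.83
t7.05 x-0.14 y1.66 z112.39  Fx1.1 Fy-3.7 Fz-1.5 gw17.92
t7.25 x-0.21 y3.90 z112.27  Fx0.3 Fy-3.4 Fz-1.5 gw17.88
t7.45 x-0.29 y6.03 z112.31  Fx-0.7 Fy-3.0 Fz-1.6 gw17.55
t7.65 x-0.28 y8.09 z112.34  Fx0.1 Fy-2.5 Fz-0.5 gw17.62
t7.85 x-0.29 y10.13 z112.34  Fx0.2 Fy-3.9 Fz-0.9 gw18.10
```

```bash
p(){ python3 chk.py 6.5; }
python3 -m jog '[[0,-1,0,0,0,0],[0,-0.5,-6,0,0,0],[0,0,-7,0,0,0],[0,-6,0,0,0,0],[0,-6,0,0,0,0],[0,-5,0,0,0,0],[0,0,0,0,0,0]]' >/dev/null; p && python3 -m jog '[[0,0,5,0,0,0],[0,0,0,0,0,0]]' >/dev/null; python3 chk.py 4 && python3 -m jog '[[0,0,4,0,0,0],[0,0,4,0,0,0],[0,0,0,0,0,0]]' >/dev/null; python3 chk.py 4 && python3 -m jog '[[0,1,0,0,0,0],[0,1,0,0,0,0]]' >/dev/null; p && python3 -m jog '[[0,1,0,0,0,0],[0,1,0,0,0,0]]' >/dev/null; p && python3 -m jog '[[0,1,0,0,0,0],[0,1,0,0,0,0]]' >/dev/null; p && python3 -m jog '[[0,1,0,0,0,0],[0,1,0,0,0,0]]' >/dev/null; p && python3 -m jog '[[0,1,0,0,0,0],[0,1,0,0,0,0]]' >/dev/null; p 
```

```text
t8.55 x-0.38 y-9.31 z125.13  Fx0.5 Fy0.9 Fz-1.0 gw17.79
t8.75 x-0.80 y-8.31 z119.44  Fx0.7 Fy0.2 Fz-1.2 gw17.85
t9.05 x-0.71 y-8.25 z111.57  Fx-0.3 Fy0.7 Fz0.1 gw17.90
t9.25 x-0.16 y-6.43 z112.42  Fx1.1 Fy0.3 Fz0.3 gw18.08
t9.45 x-0.06 y-4.84 z112.53  Fx0.2 Fy-1.5 Fz0.6 gw17.59
t9.65 x-0.02 y-2.77 z112.62  Fx1.2 Fy-2.0 Fz1.3 gw17.73
t9.85 x0.01 y-0.67 z112.61  Fx0.6 Fy-2.3 Fz1.5 gw17.66
t10.05 x-0.11 y1.53 z112.45  Fx0.6 Fy-2.2 Fz1.2 gw17.69
```

```bash
p(){ python3 chk.py 6; }
python3 -m jog '[[0,1,0,0,0,0],[0,1,0,0,0,0]]' >/dev/null; p && python3 -m jog '[[0,1,0,0,0,0],[0,1,0,0,0,0]]' >/dev/null; p && python3 -m jog '[[0,1,0,0,0,0],[0,1,0,0,0,0]]' >/dev/null; p && python3 -m jog '[[0,1,0,0,0,0],[0,1,0,0,0,0]]' >/dev/null; p && python3 -m jog '[[0,0.7,0,0,0,0],[0,0,0,0,0,0]]' >/dev/null; p 
```

```text
t10.25 x-0.20 y3.58 z112.27  Fx1.2 Fy-1.7 Fz0.8 gw17.49
t10.45 x-0.33 y5.56 z112.06  Fx1.1 Fy-2.8 Fz-0.6 gw17.59
t10.65 x-0.45 y7.58 z112.13  Fx0.7 Fy-2.4 Fz-1.5 gw17.63
t10.85 x-0.44 y9.59 z112.25  Fx0.6 Fy-3.4 Fz-0.4 gw17.70
t11.05 x-0.39 y10.39 z112.30  Fx1.0 Fy-1.9 Fz0.3 gw17.42
```

```bash
p(){ python3 chk.py 6; }
python3 -m jog '[[0,-1,0,0,0,0],[0,-0.5,-6,0,0,0],[0,0,-7,0,0,0],[0,-6,0,0,0,0],[0,-6,0,0,0,0],[0,-5.5,0,0,0,0],[0,0,0,0,0,0]]' >/dev/null; p && python3 -m jog '[[0,0,5,0,0,0],[0,0,0,0,0,0]]' >/dev/null; python3 chk.py 4 && python3 -m jog '[[0,0,4,0,0,0],[0,0,4,0,0,0],[0,0,0,0,0,0]]' >/dev/null; python3 chk.py 4 && python3 -m jog '[[0,1,0,0,0,0],[0,1,0,0,0,0]]' >/dev/null; p && python3 -m jog '[[0,1,0,0,0,0],[0,1,0,0,0,0]]' >/dev/null; p && python3 -m jog '[[0,1,0,0,0,0],[0,1,0,0,0,0]]' >/dev/null; p && python3 -m jog '[[0,1,0,0,0,0],[0,1,0,0,0,0]]' >/dev/null; p && python3 -m jog '[[0,1,0,0,0,0],[0,1,0,0,0,0]]' >/dev/null; p  && python3 -m jog '[[0,1,0,0,0,0],[0,1,0,0,0,0]]' >/dev/null; p && python3 -m jog '[[0,1,0,0,0,0],[0,1,0,0,0,0]]' >/dev/null; p && python3 -m jog '[[0,1,0,0,0,0],[0,1,0,0,0,0]]' >/dev/null; p && python3 -m jog '[[0,1,0,0,0,0],[0,1,0,0,0,0]]' >/dev/null; p && python3 -m jog '[[0,0.7,0,0,0,0],[0,0,0,0,0,0]]' >/dev/null; p
```

```text
t11.75 x-0.34 y-9.69 z125.14  Fx0.5 Fy0.6 Fz-0.7 gw17.24
t11.95 x-0.85 y-8.61 z119.44  Fx0.2 Fy1.1 Fz-0.3 gw17.78
t12.25 x-0.72 y-8.52 z111.56  Fx0.6 Fy1.1 Fz-0.4 gw17.64
t12.45 x-0.14 y-6.70 z112.40  Fx0.7 Fy0.2 Fz0.4 gw17.71
t12.65 x-0.09 y-5.01 z112.49  Fx1.3 Fy-2.2 Fz-0.2 gw17.94
t12.85 x-0.04 y-3.10 z112.61  Fx-0.2 Fy-2.1 Fz1.4 gw17.71
t13.05 x-0.02 y-1.04 z112.58  Fx-0.5 Fy-2.6 Fz2.5 gw17.74
t13.25 x-0.11 y1.20 z112.46  Fx1.6 Fy-1.8 Fz1.9 gw17.78
t13.45 x-0.22 y3.30 z112.26  Fx0.0 Fy-3.0 Fz1.5 gw17.53
t13.65 x-0.34 y5.28 z112.09  Fx0.6 Fy-3.4 Fz-0.3 gw17.69
t13.85 x-0.47 y7.27 z112.10  Fx0.7 Fy-3.1 Fz-1.7 gw17.75
t14.05 x-0.47 y9.31 z112.21  Fx1.2 Fy-2.9 Fz-0.5 gw17.76
t14.25 x-0.40 y10.11 z112.31  Fx0.3 Fy-1.9 Fz-0.0 gw17.86
```

```bash
p(){ python3 chk.py 6; }
python3 -m jog '[[0,-1,0,0,0,0],[0,-0.5,-6,0,0,0],[0,0,-7,0,0,0],[0,-6,0,0,0,0],[0,-6,0,0,0,0],[0,-5.2,0,0,0,0],[0,0,0,0,0,0]]' >/dev/null; p && python3 -m jog '[[0,0,5,0,0,0],[0,0,0,0,0,0]]' >/dev/null; python3 chk.py 4 && python3 -m jog '[[0,0,4,0,0,0],[0,0,4,0,0,0],[0,0,0,0,0,0]]' >/dev/null; python3 chk.py 4 && python3 -m jog '[[0,1,0,0,0,0],[0,1,0,0,0,0]]' >/dev/null; p && python3 -m jog '[[0,1,0,0,0,0]]' >/dev/null; p && python3 -m jog '[[0,1,0,0,0,0]]' >/dev/null; p && python3 -m jog '[[0,1,0,0,0,0]]' >/dev/null; p && python3 -m jog '[[0,1,0,0,0,0]]' >/dev/null; p && python3 -m jog '[[0,1,0,0,0,0]]' >/dev/null; p && python3 -m jog '[[0,1,0,0,0,0]]' >/dev/null; p && python3 -m jog '[[0,1,0,0,0,0]]' >/dev/null; p && python3 -m jog '[[0,1,0,0,0,0]]' >/dev/null; p && python3 -m jog '[[0,1,0,0,0,0]]' >/dev/null; p && python3 -m jog '[[0,1,0,0,0,0]]' >/dev/null; p && python3 -m jog '[[0,1,0,0,0,0]]' >/dev/null; p && python3 -m jog '[[0,1,0,0,0,0]]' >/dev/null; p && python3 -m jog '[[0,1,0,0,0,0]]' >/dev/null; p && python3 -m jog '[[0,1,0,0,0,0]]' >/dev/null; p && python3 -m jog '[[0,1,0,0,0,0]]' >/dev/null; p && python3 -m jog '[[0,1,0,0,0,0]]' >/dev/null; p && python3 -m jog '[[0,0.7,0,0,0,0],[0,0,0,0,0,0]]' >/dev/null; p
```

```text
t14.95 x-0.36 y-9.63 z125.13  Fx-0.2 Fy0.0 Fz-0.2 gw17.69
t15.15 x-0.83 y-8.61 z119.43  Fx0.3 Fy-0.3 Fz-1.1 gw17.49
t15.45 x-0.70 y-8.55 z111.57  Fx0.7 Fy0.4 Fz-0.3 gw18.04
t15.65 x-0.14 y-6.70 z112.40  Fx1.3 Fy0.2 Fz-0.4 gw17.61
t15.75 x-0.13 y-5.70 z112.48  Fx0.5 Fy-0.8 Fz-0.7 gw17.67
t15.85 x-0.09 y-5.08 z112.48  Fx-0.5 Fy-1.3 Fz-0.5 gw17.43
t15.95 x-0.03 y-4.16 z112.56  Fx-0.1 Fy-2.4 Fz1.0 gw17.78
t16.05 x-0.02 y-3.07 z112.62  Fx0.0 Fy-1.7 Fz1.8 gw17.88
t16.15 x-0.02 y-2.05 z112.60  Fx0.6 Fy-2.7 Fz1.8 gw17.25
t16.25 x-0.01 y-0.99 z112.59  Fx0.3 Fy-2.2 Fz1.8 gw17.75
t16.35 x-0.03 y0.06 z112.55  Fx0.4 Fy-3.5 Fz2.5 gw17.83
t16.45 x0.09 y0.65 z112.59  Fx1.5 Fy-5.5 Fz2.7 gw18.00
t16.55 x0.20 y1.16 z112.62  Fx1.0 Fy-6.7 Fz2.3 gw17.38
t16.55 x0.20 y1.16 z112.62  Fx1.0 Fy-6.7 Fz2.3 gw17.38
t16.55 x0.20 y1.16 z112.62  Fx1.0 Fy-6.7 Fz2.3 gw17.38
t16.55 x0.20 y1.16 z112.62  Fx1.0 Fy-6.7 Fz2.3 gw17.38
t16.55 x0.20 y1.16 z112.62  Fx1.0 Fy-6.7 Fz2.3 gw17.38
t16.55 x0.20 y1.16 z112.62  Fx1.0 Fy-6.7 Fz2.3 gw17.38
t16.55 x0.20 y1.16 z112.62  Fx1.0 Fy-6.7 Fz2.3 gw17.38
t16.55 x0.20 y1.16 z112.62  Fx1.0 Fy-6.7 Fz2.3 gw17.38
t16.55 x0.20 y1.16 z112.62  Fx1.0 Fy-6.7 Fz2.3 gw17.38
```

```bash
p(){ python3 chk.py 12; }
python3 -m jog '[[0,0,0,0,0,0]]' >/dev/null; p; python3 -m jog '[[0,1,0,0,0,0],[0,0,0,0,0,0]]' >/dev/null; p && python3 -m jog '[[0,1,0,0,0,0],[0,0,0,0,0,0]]' >/dev/null; p
```

```text
t16.65 x0.20 y1.07 z112.64  Fx0.3 Fy-6.3 Fz2.3 gw17.88
t16.85 x0.30 y1.79 z112.71  Fx-0.3 Fy-7.3 Fz2.2 gw17.82
t17.05 x0.35 y2.59 z112.76  Fx0.2 Fy-8.9 Fz3.2 gw18.11
```

```bash
p(){ python3 chk.py 12; }
python3 -m jog '[[0,1,0,0,0,0],[0,0,0,0,0,0]]' >/dev/null; p && python3 -m jog '[[0,1,0,0,0,0],[0,0,0,0,0,0]]' >/dev/null; p && python3 -m jog '[[0,0.7,0,0,0,0],[0,0,0,0,0,0]]' >/dev/null;p
```

```text
t17.25 x0.39 y3.46 z112.84  Fx0.7 Fy-9.2 Fz2.2 gw18.21
t17.45 x0.39 y4.39 z112.89  Fx0.1 Fy-9.0 Fz3.8 gw17.52
t17.65 x0.41 y4.94 z112.93  Fx0.8 Fy-10.0 Fz4.1 gw18.03
```

```bash
python3 - <<'E'
from h import *
im=bot.capture("wrist")[:,:,::-1]
cv2.imwrite("pics/z3.png",cv2.resize(im[170:310,190:370],None,fx=4.2,fy=4.2,interpolation=2))
o=bot.get_obs();print(o["tool_pos"],o["tcp_rot"],o["contact_force"],o["moment"])
E
```

```text
[506.10195712  78.66821258 112.90919777] [-3.13795236e+00  1.78333445e-03 -2.89097766e+00] [  1.6186598  -10.72364572   3.00470253] [-2.30201102 -0.53404611 -0.00706036]
```

View pics/z3.png

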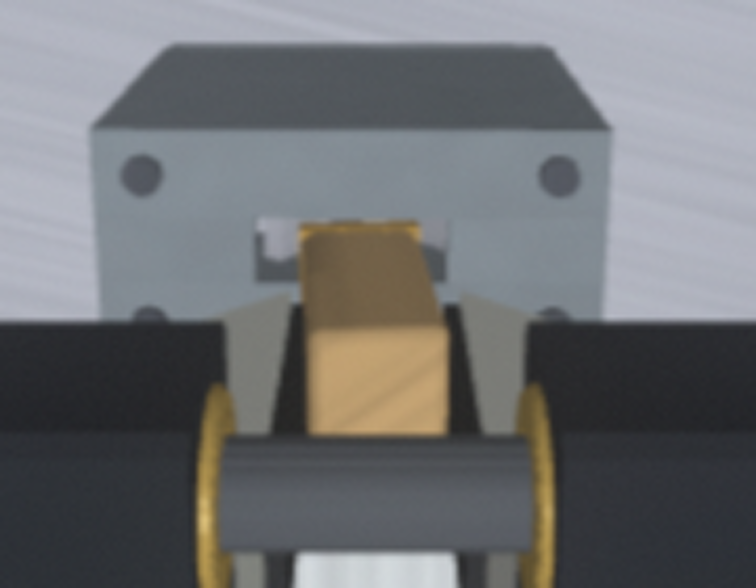

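The picture shows the key handle leaning in the grip (bottom about 2.8 mm to −y), so the blade is standing still against a solid stop at about 10 N: snug. I unload, lift out and check the key.

```bash
python3 -m jog '[[0,-2,0,0,0,0],[0,-2,0,0,0,0],[0,-2,0,0,0,0],[0,0,0,0,0,0],[0,0,0,0,0,0]]' >/dev/null; python3 chk.py 3; python3 -m jog '[[0,0,-8,0,0,0],[0,0,-10,0,0,0],[0,0,-12,0,0,0],[-12,0,0,0,0,0],[-13,0,0,0,0,0],[0,0,0,0,0,0],[0,0,0,0,0,0]]'
python3 - <<'E'
from h import *
import pickle
c=cam("wrist");im=bot.capture("wrist")[:,:,::-1];pickle.dump(c,open("w4.pkl","wb"))
cv2.imwrite("pics/z4.png",cv2.resize(im[140:280,190:370],None,fx=4.2,fy=4.2,interpolation=2))
E
```

```text
t18.20 x-0.64 y1.43 z111.92  Fx-0.1 Fy-0.3 Fz-0.0 gw17.97
time: 18.9
tool_pos: [530.4, 80.8, 142.7]
tcp_rot: [3.141, 0.0, -2.891]
contact_force: [-0.0, -0.0, -1.2]
grip_width: 17.7
finger_force: 29.7
```

View pics/z4.png

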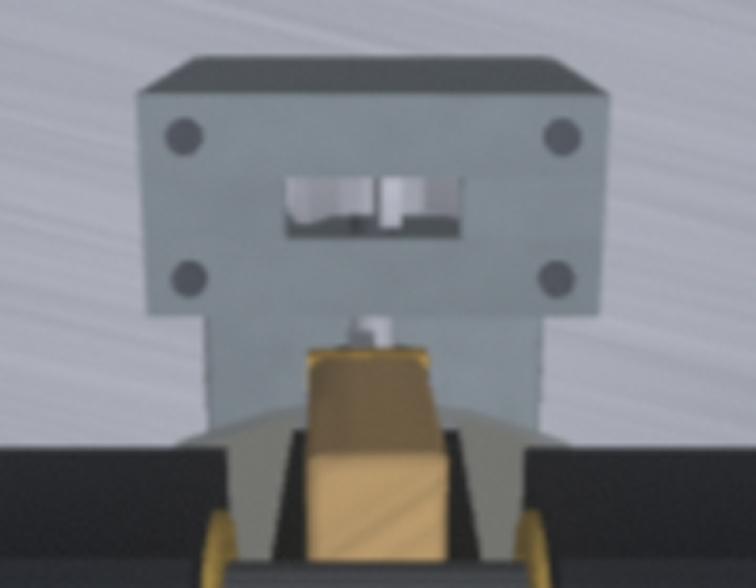

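The slot is at x 286–461, and the tooth strip is at 378–403: nearly the same phase as at the start, so snug is about 3 teeth on. The key keeps a slight lean (tip about −2.4 mm). I enter on the +y side of this tooth and push it back.

```bash
p(){ python3 chk.py 6; }
python3 -m jog '[[13,6,0,0,0,0],[12,6,0,0,0,0],[0,0,6,0,0,0],[0,0,0,0,0,0],[0,0,0,0,0,0]]' >/dev/null; python3 chk.py 4 && python3 -m jog '[[0,0,5,0,0,0],[0,0,5,0,0,0],[0,0,0,0,0,0]]' >/dev/null; python3 chk.py 4 && python3 -m jog '[[0,0,4,0,0,0],[0,0,3,0,0,0],[0,0,0,0,0,0]]' >/dev/null; python3 chk.py 4 && python3 -m jog '[[0,0,4,0,0,0],[0,0,3,0,0,0],[0,0,0,0,0,0]]' >/dev/null; python3 chk.py 4 && python3 -m jog '[[0,-1,0,0,0,0],[0,-1,0,0,0,0]]' >/dev/null; p && python3 -m jog '[[0,-1,0,0,0,0],[0,-1,0,0,0,0]]' >/dev/null; p && python3 -m jog '[[0,-1,0,0,0,0],[0,-1,0,0,0,0]]' >/dev/null; p
```

```text
t19.45 x0.05 y12.66 z136.25  Fx0.5 Fy0.3 Fz-0.6 gw17.91
t19.75 x-0.69 y12.93 z125.30  Fx0.6 Fy-0.1 Fz-0.9 gw17.66
t20.05 x-0.58 y12.98 z118.79  Fx0.4 Fy-0.1 Fz-0.6 gw17.59
t20.35 x-0.56 y12.97 z111.85  Fx0.3 Fy-0.3 Fz0.5 gw17.40
t20.55 x-0.17 y10.82 z112.45  Fx0.5 Fy0.4 Fz0.0 gw17.95
t20.75 x-0.15 y9.20 z112.54  Fx0.0 Fy2.7 Fz1.7 gw18.08
t20.95 x-0.17 y7.10 z112.48  Fx0.2 Fy3.7 Fz2.3 gw17.89
```

```bash
p(){ python3 chk.py 6; }
python3 -m jog '[[0,-1,0,0,0,0],[0,-1,0,0,0,0]]' >/dev/null; p && python3 -m jog '[[0,-1,0,0,0,0],[0,-1,0,0,0,0]]' >/dev/null; p && python3 -m jog '[[0,-1,0,0,0,0],[0,-1,0,0,0,0]]' >/dev/null; p && python3 -m jog '[[0,-1,0,0,0,0],[0,-1,0,0,0,0]]' >/dev/null; p && python3 -m jog '[[0,-1,0,0,0,0],[0,-1,0,0,0,0]]' >/dev/null; p && python3 -m jog '[[0,-1,0,0,0,0],[0,-1,0,0,0,0]]' >/dev/null; p && python3 -m jog '[[0,-0.8,0,0,0,0],[0,0,0,0,0,0]]' >/dev/null; p && python3 -m jog '[[0,1.5,0,0,0,0],[0,0.5,-8,0,0,0],[0,0,-10,0,0,0],[0,0,-12,0,0,0],[-12,4,0,0,0,0],[-13,3.5,0,0,0,0],[0,0,0,0,0,0],[0,0,0,0,0,0]]'
python3 - <<'E'
from h import *
import pickle
c=cam("wrist");im=bot.capture("wrist")[:,:,::-1];pickle.dump(c,open("w5.pkl","wb"))
cv2.imwrite("pics/z5.png",cv2.resize(im[140:280,190:370],None,fx=4.2,fy=4.2,interpolation=2))
E
```

```text
t21.15 x-0.18 y4.94 z112.44  Fx-0.1 Fy3.2 Fz1.9 gw17.43
t21.35 x-0.22 y2.81 z112.37  Fx0.6 Fy3.4 Fz2.0 gw17.62
t21.55 x-0.33 y0.85 z112.19  Fx1.0 Fy2.8 Fz0.3 gw17.86
t21.75 x-0.37 y-1.10 z112.14  Fx1.2 Fy2.6 Fz-0.0 gw17.78
t21.95 x-0.40 y-3.06 z112.13  Fx0.5 Fy3.3 Fz-1.1 gw17.92
t22.15 x-0.45 y-5.11 z112.20  Fx1.5 Fy3.6 Fz-0.3 gw17.69
t22.35 x-0.33 y-6.03 z112.33  Fx0.1 Fy2.5 Fz-1.3 gw17.84
time: 23.15
tool_pos: [529.8, 83.2, 142.8]
tcp_rot: [-3.141, 0.0, -2.891]
contact_force: [0.3, -0.5, -1.0]
grip_width: 17.7
finger_force: 29.8
```

View pics/z5.png

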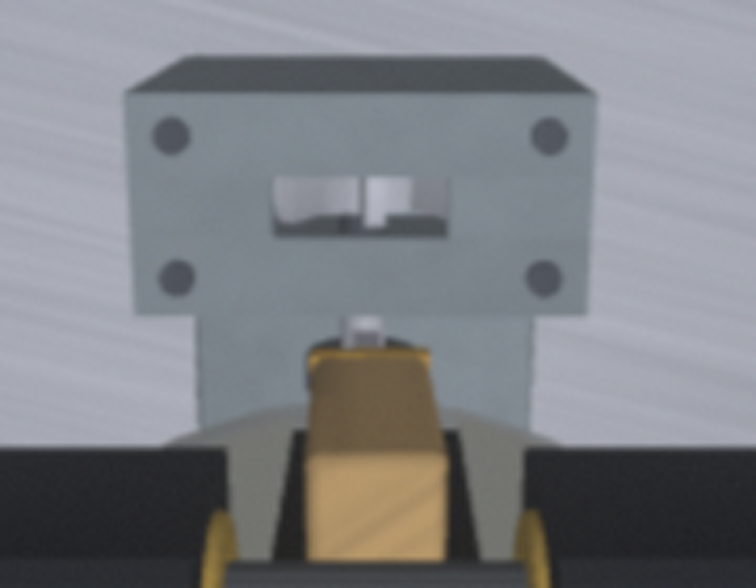

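The slot is at 274–448 and the tooth strip at 363–387, so the wheel is one tooth pitch back (within about 3%). The key leans only slightly. I carry it back.

```bash
python3 -m jog '[[0,0,-8,0,0,0.105],[0,0,-5,0,0,0.105],[4.75,34,0,0,0,0],[4.75,34,0,0,0,0],[4.75,34,0,0,0,0],[4.75,34,0,0,0,0],[4.75,34,0,0,0,0],[4.75,34,0,-0.023,0,0],[0,0,0,0,0,0],[0,0,0,0,0,0],[0,0,0,0,0,0],[0,0,0,0,0,0]]'
```

```text
time: 24.4
tool_pos: [493.6, 285.0, 155.4]
tcp_rot: [3.119, 0.0, -3.103]
contact_force: [0.8, -0.5, -0.9]
grip_width: 18.1
finger_force: 29.8
```

```bash
python3 -m jog '[[0.8,1,20,0,0,0],[0,0,25,0,0,0],[0,0,15,0,0,0],[0,0,0,0,0,0],[0,0,0,0,0,0],[0,0,0,0,0,0]]'; python3 -m jog '[[0,0,4,0,0,0],[0,0,4,0,0,0],[0,0,0,0,0,0]]' >/dev/null; python3 chk.py 4 && python3 -m jog '[[0,0,4,0,0,0],[0,0,4,0,0,0],[0,0,0,0,0,0]]' >/dev/null; python3 chk.py 4 && python3 -m jog '[[0,0,6,0,0,0],[0,0,6,0,0,0],[0,0,0,0,0,0]]' >/dev/null; python3 chk.py 4 && python3 -m jog '[[0,0,6,0,0,0],[0,0,6,0,0,0],[0,0,0,0,0,0]]' >/dev/null; python3 chk.py 4
```

```text
time: 25.0
tool_pos: [493.3, 288.4, 96.6]
tcp_rot: [3.118, 0.002, -3.102]
contact_force: [1.0, 0.3, -1.3]
grip_width: 17.8
finger_force: 29.8
t25.30 x38.58 y211.74 z86.95  Fx0.7 Fy0.2 Fz-0.6 gw17.69
t25.60 x38.57 y211.90 z78.64  Fx-0.2 Fy-0.3 Fz-0.8 gw17.52
t25.90 x38.43 y212.05 z66.24  Fx0.5 Fy-1.3 Fz-1.8 gw17.60
t26.20 x38.76 y212.11 z54.40  Fx0.4 Fy-4.4 Fz-2.2 gw17.72
```

```bash
python3 -m jog '[[0,-1.5,0,0,0,0],[0,-1.5,0,0,0,0],[0,0,0,0,0,0],[0,0,0,0,0,0]]'; python3 -m jog '[[0,0,2.5,0,0,0],[0,0,1.5,0,0,0],[0,0,0,0,0,0],[0,0,0,0,0,0]]'
```

```text
time: 26.6
tool_pos: [492.6, 286.7, 55.6]
tcp_rot: [3.118, 0.0, -3.101]
contact_force: [0.6, -0.3, -0.6]
grip_width: 17.5
finger_force: 29.8
time: 27.0
tool_pos: [492.4, 286.5, 51.2]
tcp_rot: [3.119, -0.0, -3.101]
contact_force: [-0.1, 0.1, -0.8]
grip_width: 17.6
finger_force: 29.8
```

```bash
python3 -m jog '[[0,0,1,0,0,0],[0,0,0,0,0,0]]'; python3 -m jog '[[0,0,1,0,0,0],[0,0,0,0,0,0],[0,0,0,0,0,0]]'
```

```text
time: 27.2
tool_pos: [492.6, 286.6, 50.5]
tcp_rot: [3.118, 0.0, -3.101]
contact_force: [0.0, 0.3, 0.3]
grip_width: 17.7
finger_force: 29.8
time: 27.5
tool_pos: [492.7, 286.6, 50.4]
tcp_rot: [3.118, 0.001, -3.101]
contact_force: [-2.0, -1.6, 7.8]
grip_width: 17.6
finger_force: 29.9
```

```bash
python3 -m jog '[[0,0,-1,0,0,0],[0,0,0,0,0,0],[0,0,0,0,0,0],[0,0,0,0,0,0],[0,0,0,0.023,0,0]]' 45; python3 -m jog '[[0,0,-10,0,0,0],[0,0,-20,0,0,0],[0,0,-30,0,0,0],[0,0,-40,0,0,0],[0,0,-40,0,0,0],[0,0,-15,0,0,0],[0,0,0,0,0,0],[0,0,0,0,0,0],[0,0,0,0,0,0]]'
python3 - <<'E'
from h import *
c=cam("wrist");im=bot.capture("wrist")[:,:,::-1];t=bot.capture("top")[:,:,::-1]
cv2.imwrite("pics/z6.png",np.hstack([cv2.resize(im[140:240,230:330],(399,399),interpolation=2),cv2.resize(t[80:280,90:290],(399,399),interpolation=2)]))
E
```

```text
time: 28.0
tool_pos: [492.5, 285.9, 50.1]
tcp_rot: [-3.141, -0.0, -3.102]
contact_force: [0.0, -0.2, 0.5]
grip_width: 40.9
finger_force: 0.0
time: 28.9
tool_pos: [491.6, 286.2, 203.8]
tcp_rot: [-3.141, -0.003, -3.101]
contact_force: [-0.2, -0.7, -0.6]
grip_width: 41.3
finger_force: 0.0
```

View pics/z6.png

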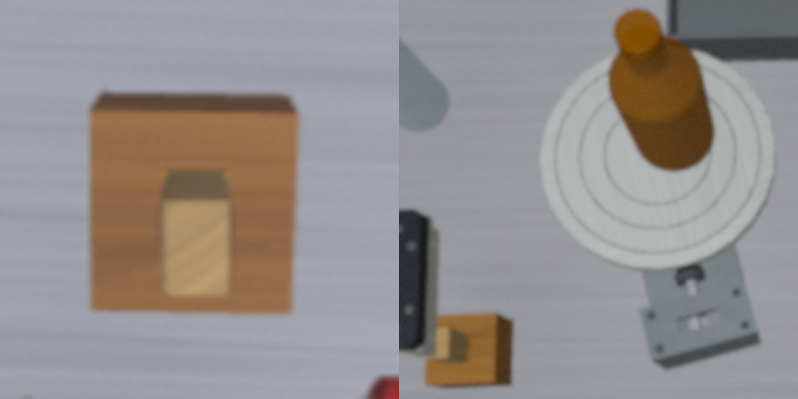

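The key is home, with its handle upright on the stand as at the start. The bottle is standing where it was and the gripper is clear.

```bash
python3 -c "from plant import bot; print(bot.close_job())"
```

```text
the job is handed in; nothing more can be done
None
```

I turned the brake's star wheel about 3 teeth until it was snug (solid at about 10 N), backed it off by one tooth, put the key back home in its stand, and handed the job in at about 29 s with the bottle undisturbed.

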